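# Drive a sheared pin stub out of a lever hub with a drift

## Robot

A 6-joint arm with a two-finger parallel gripper is mounted at the origin on a cart in front of the work surface, level with it; the furniture and walls round the work are solid. World frame = base frame: x ahead of the robot, y to its left, z up, the work surface at z = 0. Lengths are in m, angles in degrees, forces in N, time in s.
With the tool pointing down it reaches from about 0.375 to 0.9 m from the base axis. Payload 3.1 kg.
Tool frame: the origin (TCP) lies on the centre line of the jaws, within the pads' length; the fingertips stand 8 mm ahead of it and the grasp point (between the pads) lies 11 mm behind it; z points along the fingers, y is the line along which they close (so a half turn about z gives the same grasp; the last joint's range is limited). The gripper opens to 87 mm and grips with 3 to 60 N. Pads are 19 mm wide; open, the fingers measure 117 mm over their backs; the gripper's body (75 mm by 190 mm) begins 51 mm behind the grasp point.
Start: joints at [65.518, 30.224, 82.088, -0, 67.689, -10.227], TCP at [0.154, 0.606, 0.231] pointing down, gripper open.
Joint ranges: [-176.69, 176.69], [-43.24, 126.21], [12.49, 139.97], [-82, 262], [0, 151.66], [-163.58, 163.58]. Speed limits (degrees/s): [159.86, 159.86, 180, 180, 180, 180].

## Interface

Orientations are given as a 3x3 rotation matrix whose columns are the frame's x, y, z axes.
In Python, from rig import * gives the robot as it stands.
- The arm moves only by the tool step_arm, never from a script. Its argument "targets" is a list of rows, each a list of 5 numbers: the opening, from -1 (shut) to 1 (fully open), then the shift along the world's x, y, z normalised to -1 to 1, where 1 is 0.25 m, then the turn about the world's z normalised to -1 to 1, where 1 is 180 degrees. In form: [[fingers, x, y, z, turn], ...]. A call has 1 to 20 rows; each row is the pose to reach, as a shift and turn from the pose commanded when the call began, turning the shorter way round; what a row does not reach only later rows make up. A row lasts 1/10 s, in which the tool goes at most 50 mm and 8.59 degrees, less where a joint would pass 70% of its speed; a pose out of reach is approached as far as the arm can. A call with a number of a shift or a turn outside -1 to 1 is refused whole. A call with a gripper value outside its range is refused whole. The fingers move at their own pace and stop on an object; the grip force is fixed at half the most. Time passes only in rows, so rows that repeat a pose let the fingers close. It gives the time, the measured TCP pose, the force, the opening and the grip force at its end, in the units of the state.
- read_state(): the state, without advancing time (a new reading comes with each control period).
- capture(name): name is "scene" or "top" or "wrist"; returns a dict with "color" (480x640x3 uint8, red, green, blue), "mtx" (3x3 intrinsics, pixels), "pose" (4x4, takes a point from camera to world coordinates). Camera axes: x right, y down, z forward; pixel columns grow to the right and rows downward; lengths in m; the calibration is good to about 2 mm. A picture is of the moment at which its call begins. There is no depth.
- hand_in(): hands the job in; it is judged then, once.
The state is a dict: "time_s": time; "joint_positions": joint angles; "qvel": joint speeds; "tau": joint torques, N m; "position": TCP position; "tcp_rot": TCP orientation; "force": force on the tool from outside, world axes, zero at the start; "moment": the same for the moment, N m; "opening": opening from 0.0 (shut) to 1.0 (fully open); "grasp_force": force on a finger pad.
Only numpy, scipy, OpenCV 4.12 (cv2) and the standard library are available. Lean on these libraries where they do the work, as an engineer would, in place of code of your own. Each camera call takes 0.05 s, during which the arm holds its last target. There are 200 camera calls.

## Task

One of the two shear pins of this lever hub has broken off inside its bore. Take from the rack the long slim drift, the one punch that fits the bore and reaches right through, and with it push the broken stub down through its slanting bore until it drops out underneath into the tray; do not force the drift against the hub. Leave the sound, headed pin where it is, hang the drift back in the hole it came from, and do not disturb the other tools.

Things in the scene. Friction and masses are not known exactly. Their poses are not given: they have to be found in the camera images.
- hub: Square steel hub block of a lever, 48 (x) by 130 (y) by 48 mm (z), fixed; origin at its centre. z is the direction of both bores, out of their upper mouths, 30 degrees from vertical, leaning to the robot; y is level, along the shaft; x points away from the robot and up. Two bores, 13 mm wide, go right through along z at y = +40 and -40 mm: one holds the stub, one the sound pin.
- bore_left (a point): Centre of the upper mouth of the hub's bore at its y = +40 mm (left seen from the robot), in the plane of the upper face, hub z = +24 mm. The lower mouth is 48 mm further along the bore.
- bore_right (a point): Centre of the upper mouth of the hub's bore at its y = -40 mm (right seen from the robot), hub z = +24 mm.
- stub: The broken pin: plain dark steel stub, 12 mm thick, 30 mm long, sunk in either of the bores, its top 9 mm below the upper mouth. Origin at its centre, z along it and the bore. Sprung balls in the bore wall hold it: it takes about 11 to 16 N along the bore to move it until its top is about 32 mm below the upper mouth; then it slides out by its own weight.
- stub_top (a point): Centre of the stub's upper end.
- pin: The sound shear pin in the other bore, 12 mm thick; its round head, 19 mm wide and 7 mm high, sits on the hub's upper face and its foot stands 8 mm out below. Origin on its axis at the hub's mid-plane, z towards the head.
- rig: Fixed stand of the hub. Origin on the bench below the hub's centre; z up, x level, away from the robot. Pillow blocks on timber bearers stand 70 to 115 mm either side along y, x -70 to +70 mm, 134 mm high. A flat lever, 32 mm wide, runs from the hub's near face down to the bench at x = -172 mm. Tray under the hub: floor 12 mm and rim 31 mm above the bench, x -40 to +110, y -68 to +68 mm.
- drift: The long slim drift: steel, slim shank 11 mm thick and 85 mm long with a flat tip, its edge barely broken (0.5 mm), then a round grip 24 mm thick and 70 mm long. Origin on its axis at the shoulder between the two, z towards the top of the grip; tip at z = -85 mm. It hangs upright in the rack by its shoulder. Mass about 0.22 kg. Grip it firmly (about 50 N): it must not slip while it pushes.
- drift_tip (a point): Centre of the drift's tip.
- thick_punch: A punch with the same grip but a shank 14.8 mm thick and 80 mm long: too thick for the bore. Origin at its shoulder.
- starter_punch: A short starter punch: grip 24 mm thick and 58 mm long, below it a cone 14 mm thick that tapers over 30 mm to 6 mm: far too short. Origin at its shoulder.
- rack: Fixed plywood rack, 76 by 190 mm. Origin on the bench under its middle, y along its length. Its top board (12 mm thick, upper face 105 mm above the bench) has three 16 mm holes at y = -55, 0 and +55 mm, one punch hanging in each, in any order. Below it is open down to a 12 mm base board.
- oil_bottle: Small oil bottle with a spout, 40 mm thick and 118 mm high, standing on the bench; a bystander.
- tape_measure: Tape measure, 43x98x66 mm, on the bench; a bystander.
- elec_tape: Roll of black tape, 65 mm wide and 19 mm high, lying on the bench; a bystander.
Not all that is in view belongs to the job. Leave any pink look-alike of the drift alone.

How it is judged (in metres and radians):
On the way, in this order (a step that is already met when the one before it is completed fails the run):
1. the drift's tip stands in the bore on the stub, in line with it, while the stub is still in the hub (distance between drift_tip and stub_top below 0.005 m and angle between the z axis of drift and the z axis of hub, either way round below 0.15 rad and z of stub in the frame of hub above -0.015 m), for 0.1 s.
2. the stub has left the hub's underside while the drift's shank is in the bore (z of stub in the frame of hub below -0.04 m and z of drift_tip in the frame of hub below 0 m and x of drift_tip in the frame of hub between -0.007 and 0.007 m and angle between the z axis of drift and the z axis of hub, either way round below 0.15 rad), for 0.1 s.
At the end, for the whole second after the job is handed in: The stub lies at rest in the tray under the hub (its centre within the tray's walls and below 35 mm above the bench); the drift hangs released, upright within 7 degrees, seated by its shoulder in the rack hole it came from (within 8 mm of where it hung); the sound pin is within 6 mm of where it was (x of stub in the frame of rig between -0.04 and 0.11 m and y of stub in the frame of rig between -0.068 and 0.068 m and height (world z) of stub below 0.035 m and linear speed of stub below 0.03 m/s and distance of drift from where it was at the start of the episode below 0.008 m and angle between drift's own z axis and vertical below 0.12 rad and linear speed of drift below 0.02 m/s and distance of pin from where it was at the start of the episode below 0.006 m); the robot touches nothing.
It fails at once if the drift is forced against the hub with more than 25 N (contact force between drift and hub above 25 N).
It fails at once if the sound pin is shifted by more than 6 mm (distance of pin from where it was at the start of the episode above 0.006 m).
It fails at once if another punch is taken or shifted by more than 20 mm (distance of any of thick_punch, starter_punch from where it was at the start of the episode above 0.02 m).
It fails at once if the oil bottle, tape measure or tape roll is moved by more than 20 mm (distance of any of oil_bottle, tape_measure, elec_tape from where it was at the start of the episode above 0.02 m).
It also fails if it takes over 51 s, if anything falls off the work surface, if the arm or the gripper's body presses on something with over 40 N, if the wrist force passes 120 N, or if a joint passes its speed limit or range.

## Working session

There is one attempt and no reset: what is moved stays moved. The work goes in short steps, Python scripts to look and compute and a tool call to move; the robot and the scene stay as the last step left them, time stands still between calls to the robot, and variables do not carry over. Pictures are saved under pics/ and viewed, at most 10 in all, crops included, and the job is handed in when it is done.

Besides the shell and the picture viewer there is one more tool, called in YAML: its name, and indented under it one key for each argument. step_arm: Moves the arm, as the interface text tells. Scaled input: -1 to 1 covers 0.25 m each way for a shift and 180 degrees each way for a turn. Its arguments: {"type":"object","properties":{"targets":{"type":"array","items":{"type":"array","items":{"type":"number"}}}},"required":["targets"]}

```bash
mkdir -p pics
cat > h.py <<'E'
from rig import *
import numpy as np, cv2
def snap(n,f):
    c=capture(n); cv2.imwrite(f'pics/{f}.png',c['color'][:,:,::-1]); np.savez(f'pics/{f}.npz',**c); return c
def load(f): return np.load(f'pics/{f}.npz')
def ray(c,u,v):
    d=np.linalg.inv(c['mtx'])@[u,v,1]; T=c['pose']; d=T[:3,:3]@d; return T[:3,3],d/np.linalg.norm(d)
def onz(c,u,v,z):
    o,d=ray(c,u,v); return o+d*(z-o[2])/d[2]
def proj(c,p):
    T=np.linalg.inv(c['pose']); q=c['mtx']@(T[:3,:3]@np.array(p)+T[:3,3]); return q[:2]/q[2]
def tri(c1,p1,c2,p2):
    o1,d1=ray(c1,*p1);o2,d2=ray(c2,*p2)
    t=np.linalg.lstsq(np.c_[d1,-d2],o2-o1,rcond=None)[0]
    a=o1+d1*t[0];b=o2+d2*t[1]; return (a+b)/2,np.linalg.norm(a-b)
E
python3 - <<'E'
from h import *
np.set_printoptions(precision=4,suppress=True)
print(read_state())
for n in ('scene','top','wrist'):
    c=snap(n,n+'0'); print(n,c['mtx'][0],c['pose'])
a=cv2.imread('pics/scene0.png');b=cv2.imread('pics/top0.png')
E
```

```text
{'time_s': 0.0, 'joint_positions': array([ 65.5158,  30.2779,  82.1578,  -0.0002,  67.6877, -10.227 ]), 'qvel': array([-0.1254, -0.0402, -0.0186, -0.0688, -0.0387, -0.0359]), 'tau': array([  0.    , -44.0043, -17.659 ,   0.0634,   0.0583,  -0.0002]), 'position': array([0.1536, 0.6051, 0.2296]), 'tcp_rot': array([[-0.9692,  0.2463, -0.0009],
       [ 0.2463,  0.9692, -0.002 ],
       [ 0.0004, -0.0021, -1.    ]]), 'force': array([-0.0026,  0.0599, -0.2993]), 'moment': array([-0.0279,  0.0488,  0.0216]), 'grasp_force': 0.0, 'opening': 1.000273129797255}
scene [551.774    0.     311.1013] [[ 0.6872 -0.5043  0.5229 -0.0987]
 [-0.7264 -0.4918  0.4801 -0.6124]
 [ 0.0151 -0.7098 -0.7043  0.9276]
 [ 0.      0.      0.      1.    ]]
top [511.5754   0.     313.0186] [[-0.0035 -0.9905  0.1374  0.3428]
 [-0.9998  0.0059  0.017  -0.0816]
 [-0.0177 -0.1373 -0.9904  1.2449]
 [ 0.      0.      0.      1.    ]]
wrist [369.5085   0.     318.6783] [[ 0.2462  0.9299  0.2734  0.079 ]
 [ 0.9692 -0.2358 -0.0711  0.6255]
 [-0.0016  0.2825 -0.9593  0.3827]
 [ 0.      0.      0.      1.    ]]
```

View pics/scene0.png

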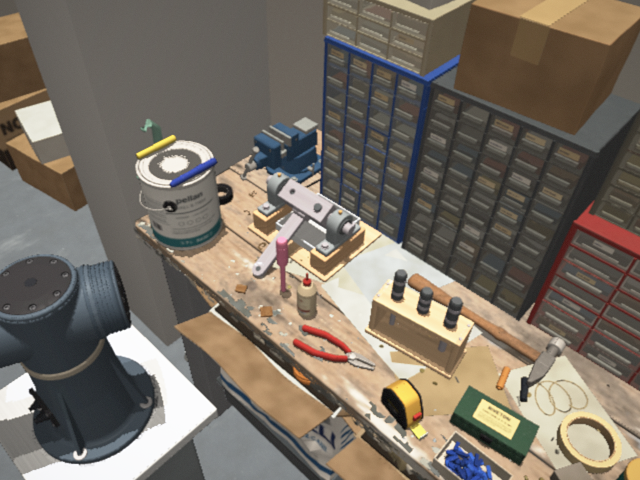

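View pics/top0.png

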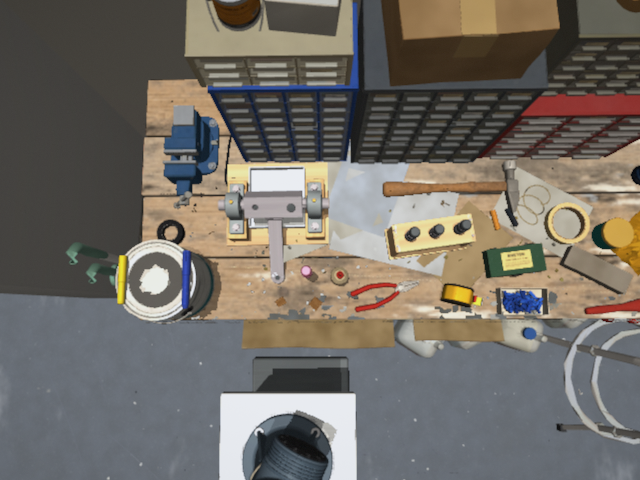

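Run:
```python
from h import *
a=cv2.imread('pics/scene0.png');b=cv2.imread('pics/top0.png')
A=cv2.resize(a[255:385,360:490],(400,400),interpolation=3)
B=cv2.resize(a[160:290,240:370],(400,400),interpolation=3)
C=cv2.resize(b[155:255,215:340],(400,320),interpolation=3)
D=cv2.resize(b[200:265,375:485],(400,236),interpolation=3)
o=np.zeros((600,800,3),np.uint8)
o[:300,:400]=cv2.resize(A,(400,300));
o[:300,400:]=cv2.resize(B,(400,300));o[300:600,:400]=C[:300];o[300:536,400:]=D
cv2.imwrite('pics/c1.png',o)
c=load('top0')
print(proj(c,[.1536,.6051,.23]),proj(c,[0,0,0]))
```

```text
[-31.85233149 409.7671523 ] [287.86696185 459.14560938]
```

View pics/c1.png

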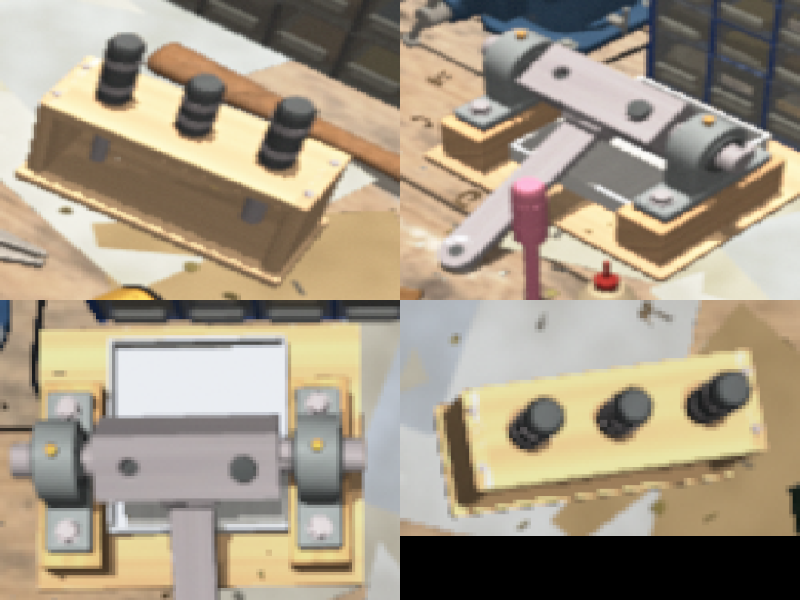

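View pics/wrist0.png

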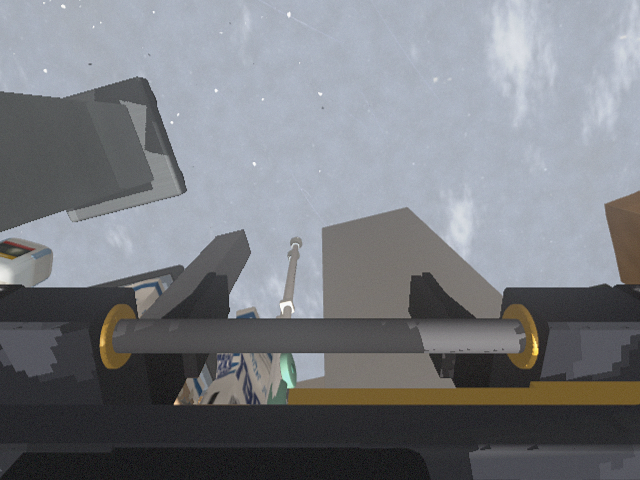

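Run:
```python
from h import *
a=cv2.imread('pics/scene0.png')
g=cv2.cvtColor(a,6)
for r in (312,315,318,321,324): print(r,g[r,382:402])
for r in (336,339,342,345,348,351): print(r,g[r,432:454])
A=cv2.resize(a[300:335,375:410],(400,400),interpolation=0)
B=cv2.resize(a[328:363,425:460],(400,400),interpolation=0)
cv2.imwrite('pics/c2.png',np.hstack([A,B]))
```

```text
312 [ 92  91  92  92  99 104 105 105 101  99 102 102 104 116 146 197 235 246
 246 245]
315 [ 92  93  97 100 101 103 103 101  88  81  86  91  93  99  99 100 101 102
 107 139]
318 [102 106 110 109 106 106 101  95  80  83  86  89  87  96 108 108 107 105
 102 102]
321 [106 106 106 107 109 110 103  92  83  87  88  85  86  95 101 100 103 104
 106 106]
324 [ 99 100 101 100  99 101 102  95  89  89  88  91 103 109 108 115 119 104
 102 102]
336 [103 101 100  98  97  99  99 107 127 174 222 240 245 245 244 243 242 241
 239 239 238 237]
339 [ 94  97  96  96  96 100  98  99  98  98 100  99 102 116 144 185 223 239
 245 245 243 242]
342 [ 96  94  93  91  91  93  90  83  74  78  85  90  91  94  96  97 101  99
 104 125 163 206]
345 [103 101 103 102  99  98  86  75  79  83  87  86  86  87  86  92  93  99
 101  95  98  99]
348 [100 101  99 102 100  93  77  79  83  86  88  88  85  86  90  92  93  94
  93  91  90  93]
351 [103 101 101 100  99 101  99  96  91  87  88  90  93 100 101  99  98  96
  89  86  92  95]
```

View pics/c2.png

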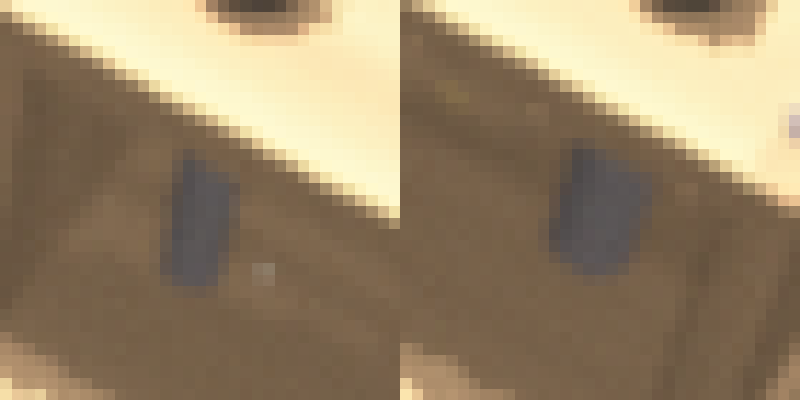

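Run:
```python
from h import *
np.set_printoptions(precision=4,suppress=True)
t=load('top0');s=load('scene0')
# rack board from top (bright yellow)
def mask(c,x0,y0,x1,y1,f):
    im=c['color'].astype(int); m=f(im[...,0],im[...,1],im[...,2]).astype(np.uint8); k=np.zeros_like(m);k[y0:y1,x0:x1]=1; return m*k
m=mask(t,378,205,482,262,lambda r,g,b:(r>215)&(r-b>50)&(g>190))
m=cv2.morphologyEx(m,cv2.MORPH_CLOSE,np.ones((15,15)))
m=cv2.morphologyEx(m,cv2.MORPH_OPEN,np.ones((5,5)))
cs=max(cv2.findContours(m,0,2)[0],key=cv2.contourArea)
r=cv2.minAreaRect(cs);print(r)
for p in cv2.boxPoints(r): print(p,onz(t,*p,.105))
c=onz(t,*r[0],.105);print('rack c',c)
# dark grips
for c,bx,n in((t,(400,210,480,245),'t'),(s,(385,265,470,330),'s')):
    m=mask(c,*bx,lambda r,g,b:(r<95)&(abs(r-b)<25))
    for q in cv2.findContours(m,0,2)[0]:
        if cv2.contourArea(q)>20: print(n,cv2.contourArea(q),cv2.minAreaRect(q),cv2.boundingRect(q))
for c,bx,n in((t,(240,185,310,228),'t'),(s,(275,175,360,245),'s')):
    g=cv2.cvtColor(c['color'],7)
    m=mask(c,*bx,lambda r,g,b:(r+g+b<330))
    for q in cv2.findContours(m,0,2)[0]:
        if cv2.contourArea(q)>6: print(n,'hub',cv2.contourArea(q),cv2.fitEllipse(q) if len(q)>4 else 0,cv2.boundingRect(q))
```

```text
((430.020263671875, 235.62838745117188), (33.27201843261719, 87.28706359863281), 81.02737426757812)
[384.3162 226.0027] [ 0.5295 -0.2227  0.105 ]
[470.5351 212.3892] [ 0.5593 -0.4173  0.105 ]
[475.7243 245.2541] [ 0.4846 -0.4254  0.105 ]
[389.5054 258.8676] [ 0.4551 -0.2326  0.105 ]
rack c [ 0.5069 -0.3245  0.105 ]
t 66.5 ((411.5000305175781, 234.5), (9.899494171142578, 12.727922439575195), 45.0) (405, 228, 15, 13)
t 66.5 ((434.800048828125, 231.40000915527344), (10.17084789276123, 11.907332420349121), 60.2551155090332) (429, 225, 14, 13)
t 88.0 ((461.6029052734375, 226.83819580078125), (9.603920936584473, 17.32135772705078), 59.03623962402344) (454, 220, 17, 14)
s 30.0 ((392.0, 319.0), (4.0, 10.0), 0.0) (390, 314, 5, 11)
s 272.5 ((452.0596618652344, 314.4678955078125), (12.64330768585205, 27.106483459472656), 16.699241638183594) (444, 300, 18, 29)
s 207.0 ((424.7366027832031, 302.1593933105469), (13.207683563232422, 22.997591018676758), 10.007980346679688) (417, 290, 16, 24)
s 238.0 ((398.23077392578125, 286.3461608886719), (11.570852279663086, 27.260143280029297), 11.30993270874023
[... 762 characters left out ...]
01855, 14.19438648223877), 101.66708374023438) (290, 242, 8, 3)
s hub 10.5 ((317.1046142578125, 207.49383544921875), (6.212244510650635, 7.500696182250977), 176.2844696044922) (314, 207, 7, 5)
s hub 7.5 ((291.7823791503906, 191.23036193847656), (2.79935884475708, 4.3329925537109375), 64.63125610351562) (290, 190, 5, 4)
s hub 984.0 ((313.6258239746094, 214.6507568359375), (61.42647171020508, 84.40166473388672), 139.064453125) (275, 178, 85, 67)
s hub 1148.5 ((289.9486083984375, 178.29525756835938), (14.844976425170898, 48.77662658691406), 0.0) (306, 175, 54, 42)
s hub 67.0 ((299.61798095703125, 176.49383544921875), (10.414631843566895, 23.553312301635742), 76.91513061523438) (288, 175, 25, 9)
```

Run:
```python
from h import *
np.set_printoptions(precision=4,suppress=True)
t=load('top0');s=load('scene0')
L=tri(t,(254.5,207),s,(291.8,191.2));R=tri(t,(290.5,207.5),s,(317.1,208));print(L,R)
g=tri(t,(411.5,234.5),s,(398.2,286.3));print('grip mid',g)
d=np.array([.4986,-.2702])
for z in(.105,.14,.175): print(z,proj(t,[*d,z]),proj(s,[*d,z]))
# alternate: ray scene grip mid onto z=.14
print(onz(s,398.2,286.3,.14),onz(t,411.5,234.5,.14))
# grip masks tighter, print rows in scene
for z in (.175,.105):
  print(z,[onz(s,*p,z) for p in ((401.5,274),(395,298))])
```

```text
(array([0.5722, 0.0674, 0.1244]), np.float64(0.0027604727355915112)) (array([ 0.57  , -0.013 ,  0.1254]), np.float64(0.002041009782202792))
grip mid (array([ 0.5064, -0.2789,  0.1356]), np.float64(0.003248342752061881))
0.105 [405.8581 239.4565] [389.1947 296.5556]
0.14 [408.4661 237.2619] [391.3437 284.6926]
0.175 [411.2419 234.9261] [393.598  272.2487]
[ 0.5044 -0.2818  0.14  ] [ 0.5046 -0.277   0.14  ]
0.175 [array([ 0.5052, -0.2831,  0.175 ]), array([ 0.4523, -0.3086,  0.175 ])]
0.105 [array([ 0.5614, -0.2525,  0.105 ]), array([ 0.5035, -0.2804,  0.105 ])]
```

step_arm:
  targets:
    - [1, 0, 0, 0.3, 0]
    - [1, 0, 0, 0.6, 0]
    - [1, 0.2, -0.2, 0.7, -0.04]
    - [1, 0.4, -0.4, 0.7, -0.08]
    - [1, 0.6, -0.6, 0.7, -0.12]
    - [1, 0.8, -0.8, 0.7, -0.16]
    - [1, 0.95, -1, 0.7, -0.21]
    - [1, 0.95, -1, 0.7, -0.26]
    - [1, 0.95, -1, 0.7, -0.31]
    - [1, 0.95, -1, 0.7, -0.37]

```text
time_s: 1.15
position: [0.3942, 0.3523, 0.4055]
tcp_rot: [[-0.207, 0.978, 0.001], [0.978, 0.207, -0.002], [-0.002, 0.001, -1.0]]
force: [-0.5, 1.2, 0.3]
opening: 1.001
grasp_force: 0.0
```

step_arm:
  targets:
    - [1, 0.1, -0.2, 0, 0]
    - [1, 0.2, -0.4, 0, 0]
    - [1, 0.3, -0.6, 0, 0]
    - [1, 0.4, -0.8, 0, 0]
    - [1, 0.4, -1, 0, 0]
    - [1, 0.4, -1, 0, 0]
    - [1, 0.4, -1, 0, 0]

```text
time_s: 1.85
position: [0.4918, 0.1028, 0.4051]
tcp_rot: [[-0.213, 0.977, -0.001], [0.977, 0.213, -0.001], [-0.001, -0.001, -1.0]]
force: [-0.4, 0.3, 0.1]
opening: 1.003
grasp_force: 0.0
```

step_arm:
  targets:
    - [1, 0, -0.2, 0, 0]
    - [1, 0, -0.4, 0, 0]
    - [1, 0.05, -0.6, 0, 0]
    - [1, 0.05, -0.8, 0, 0]
    - [1, 0.05, -1, 0, 0]
    - [1, 0.05, -1, 0, 0]
    - [1, 0.05, -1, 0, 0]

```text
time_s: 2.55
position: [0.5038, -0.1442, 0.405]
tcp_rot: [[-0.216, 0.976, -0.001], [0.976, 0.216, 0.002], [0.002, -0.0, -1.0]]
force: [0.8, 1.1, 0.3]
opening: 0.997
grasp_force: 0.0
```

Run:
```python
from h import *
snap('wrist','w1')
```

```text
(no output)
```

View pics/w1.png

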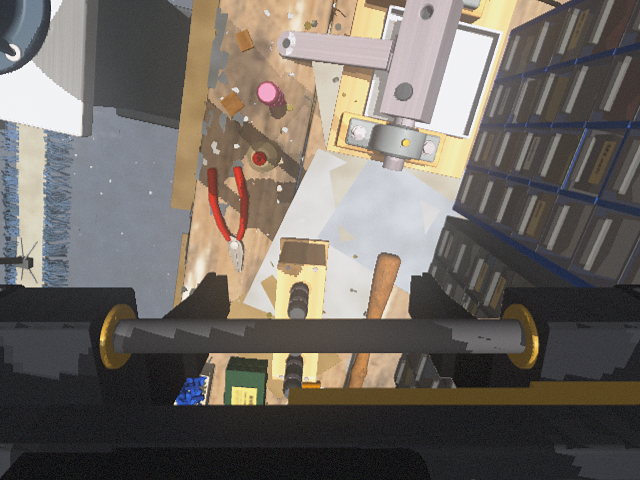

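```bash
python3 - <<'E'
from h import *
np.set_printoptions(precision=4,suppress=True)
t=load('top0');s=load('scene0');w=load('w1');print(w['pose'])
im=w['color'].astype(int).sum(2)
def blob(x0,y0,x1,y1,th):
    m=(im[y0:y1,x0:x1]<th).astype(np.uint8)
    for q in cv2.findContours(m,0,2)[0]:
        if cv2.contourArea(q)>15: print(cv2.contourArea(q),np.array(cv2.minEnclosingCircle(q)[0])+[x0,y0],cv2.minEnclosingCircle(q)[1])
blob(415,0,440,25,330);blob(390,78,418,106,330);blob(284,275,314,322,250)
print(onz(w,427,12,.1244),onz(w,403,92,.131),onz(w,299,289,.175))
print(tri(w,(427,12),s,(291.8,191.2)),tri(w,(427,12),t,(254.5,207)))
print(tri(w,(403,92),s,(317.1,208)),tri(w,(403,92),t,(290.5,207.5)))
print(tri(w,(299,289),s,(401,274.5)))
E
python3 - <<'E'
import cv2,numpy as np
w=cv2.imread('pics/w1.png')
a=cv2.resize(w[0:110,370:470],(400,440),interpolation=3);b=cv2.resize(w[230:340,260:360],(400,440),interpolation=3)
cv2.imwrite('pics/c3.png',np.hstack([a,b]))
E
```

```text
[[ 0.9764  0.2073  0.0605  0.4877]
 [ 0.2159 -0.9372 -0.274  -0.0678]
 [-0.0001  0.2806 -0.9598  0.5582]
 [ 0.      0.      0.      1.    ]]
32.0 [428.4  11. ] 5.249862194061279
43.5 [298.5 320.5] 14.508718490600586
51.5 [297.8421 309.2105] 10.003562927246094
77.5 [298.9286 298.0714] 8.976827621459961
20.5 [300. 289.] 8.062357902526855
[0.5731 0.0675 0.1244] [ 0.5692 -0.0138  0.131 ] [ 0.5041 -0.2454  0.175 ]
(array([0.5735, 0.0673, 0.124 ]), np.float64(0.0008642882170345613)) (array([0.5732, 0.069 , 0.1192]), np.float64(0.0018727877205469384))
(array([ 0.5705, -0.0134,  0.1255]), np.float64(0.0008277628367155972)) (array([ 0.5725, -0.0114,  0.1117]), np.float64(0.0008339347661219099))
(array([ 0.5137, -0.2663,  0.1485]), np.float64(0.02274326858138924))
```

View pics/c3.png

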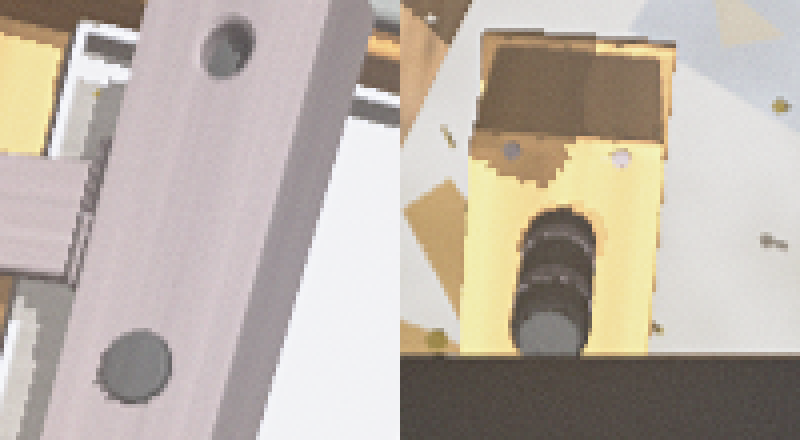

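Run:
```python
from h import *
np.set_printoptions(precision=4,suppress=True)
t=load('top0');s=load('scene0');w=load('w1')
print('ends',onz(w,277.5,263.8,.105),onz(w,326.3,265.8,.105))
print('near base edge of grip',onz(w,300.5,282.5,.105), 'topc',onz(w,297,315,.175))
for p in ((392.9,226.1),(471.3,213.8),(475.4,240.7),(396.5,252.3)): print('topcorner',onz(t,*p,.105))
print(onz(t,434,233.2,.105))
```

```text
ends [ 0.4724 -0.2487  0.105 ] [ 0.5354 -0.2377  0.105 ]
near base edge of grip [ 0.5072 -0.2682  0.105 ] topc [ 0.5085 -0.2779  0.175 ]
topcorner [ 0.5291 -0.242   0.105 ]
topcorner [ 0.5561 -0.4188  0.105 ]
topcorner [ 0.4949 -0.4252  0.105 ]
topcorner [ 0.4697 -0.2485  0.105 ]
[ 0.5124 -0.3336  0.105 ]
```

step_arm:
  targets:
    - [1, 0, -0.18, 0, 0]
    - [1, 0, -0.36, 0, -0.01]
    - [1, 0.01, -0.54, 0, -0.02]
    - [1, 0.01, -0.54, -0.2, -0.02]
    - [1, 0.01, -0.54, -0.4, -0.02]
    - [1, 0.01, -0.54, -0.6, -0.02]
    - [1, 0.01, -0.54, -0.72, -0.02]
    - [1, 0.01, -0.54, -0.72, -0.02]

```text
time_s: 3.4
position: [0.5044, -0.2744, 0.2211]
tcp_rot: [[-0.159, 0.987, -0.008], [0.987, 0.159, 0.008], [0.009, -0.007, -1.0]]
force: [0.1, 0.6, 0.3]
opening: 1.0
grasp_force: 0.0
```

Run:
```python
from h import *
c=snap('top','t2');d=snap('scene','s2')
a=c['color'][190:280,370:490,::-1];b=d['color'][200:340,330:490,::-1]
cv2.imwrite('pics/c4.png',np.hstack([cv2.resize(a,(400,300)),cv2.resize(b,(343,300))]))
```

```text
(no output)
```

View pics/c4.png

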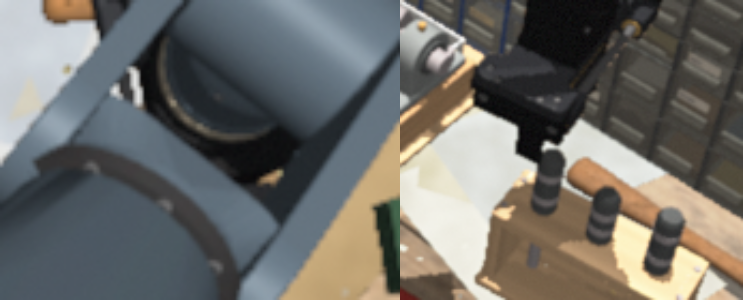

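step_arm:
  targets:
    - [1, 0, 0, -0.14, 0]
    - [1, 0, 0, -0.28, 0]
    - [1, 0, 0, -0.38, 0]
    - [1, 0, 0, -0.38, 0]

```text
time_s: 3.9
position: [0.5064, -0.2783, 0.1302]
tcp_rot: [[-0.157, 0.988, -0.001], [0.988, 0.157, 0.001], [0.002, -0.001, -1.0]]
force: [-0.4, 0.8, 0.0]
opening: 1.004
grasp_force: 0.0
```

step_arm:
  targets:
    - [0, 0, 0, 0, 0]
    - [-0.3, 0, 0, 0, 0]
    - [-0.6, 0, 0, 0, 0]
    - [-1, 0, 0, 0, 0]
    - [-1, 0, 0, 0, 0]
    - [-1, 0, 0, 0, 0]
    - [-1, 0, 0, 0, 0]

```text
time_s: 4.6
position: [0.5063, -0.2793, 0.1306]
tcp_rot: [[-0.156, 0.988, -0.0], [0.988, 0.156, -0.0], [-0.0, -0.0, -1.0]]
force: [-0.1, 0.3, 0.3]
opening: 0.447
grasp_force: 0.0
```

step_arm:
  targets:
    - [-1, 0, 0, 0, 0]
    - [-1, 0, 0, 0, 0]
    - [-1, 0, 0, 0, 0]
    - [-1, 0, 0, 0, 0]
    - [-1, 0, 0, 0, 0]

```text
time_s: 5.1
position: [0.5065, -0.2793, 0.1305]
tcp_rot: [[-0.156, 0.988, 0.0], [0.988, 0.156, -0.0], [-0.0, 0.0, -1.0]]
force: [1.2, -0.8, -0.4]
opening: 0.27
grasp_force: 30.0
```

step_arm:
  targets:
    - [-1, 0, 0, 0.08, 0]
    - [-1, 0, 0, 0.16, 0]
    - [-1, 0, 0, 0.24, 0]
    - [-1, 0, 0, 0.304, 0]
    - [-1, 0, 0, 0.304, 0]
    - [-1, -0.004, 0.025, 0.304, 0]
    - [-1, -0.008, 0.049, 0.304, 0]
    - [-1, -0.011, 0.068, 0.303, 0]
    - [-1, -0.014, 0.087, 0.301, 0]
    - [-1, -0.014, 0.087, 0.301, 0]

```text
time_s: 6.1
position: [0.5029, -0.257, 0.2056]
tcp_rot: [[-0.156, 0.988, 0.0], [0.988, 0.156, -0.0], [-0.0, 0.0, -1.0]]
force: [1.0, -3.6, -1.3]
opening: 0.268
grasp_force: 30.0
```

Run:
```python
from h import *
d=snap('scene','s3')
b=d['color'][180:360,330:490,::-1]
cv2.imwrite('pics/c5.png',cv2.resize(b,(480,540),interpolation=3))
```

```text
(no output)
```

View pics/c5.png

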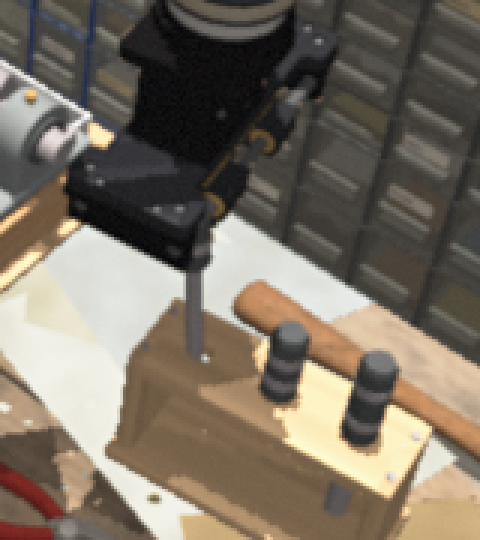

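step_arm:
  targets:
    - [-1, -0.003, 0.019, -0.003, 0]
    - [-1, -0.006, 0.038, -0.007, 0]
    - [-1, -0.009, 0.057, -0.012, 0]
    - [-1, -0.012, 0.076, -0.017, 0]
    - [-1, -0.015, 0.095, -0.023, 0]
    - [-1, -0.018, 0.113, -0.03, 0]
    - [-1, -0.021, 0.13, -0.038, 0]
    - [-1, -0.023, 0.148, -0.046, 0]
    - [-1, -0.023, 0.148, -0.046, 0]

```text
time_s: 7.05
position: [0.4964, -0.2189, 0.1936]
tcp_rot: [[-0.156, 0.988, -0.002], [0.988, 0.156, 0.003], [0.003, -0.001, -1.0]]
force: [0.4, -2.3, 0.0]
opening: 0.271
grasp_force: 30.0
```

step_arm:
  targets:
    - [-1, -0.006, 0.04, 0.07, 0]
    - [-1, -0.012, 0.08, 0.14, 0]
    - [-1, -0.018, 0.12, 0.25, 0]
    - [-1, -0.02, 0.13, 0.4, 0]
    - [-1, -0.02, 0.13, 0.5, 0]
    - [-1, -0.02, 0.13, 0.5, 0]
    - [-1, -0.02, 0.13, 0.5, 0]

```text
time_s: 7.75
position: [0.4908, -0.1866, 0.3179]
tcp_rot: [[-0.156, 0.988, -0.003], [0.988, 0.156, 0.003], [0.004, -0.003, -1.0]]
force: [0.2, -0.8, -2.9]
opening: 0.265
grasp_force: 30.0
```

```bash
cat >> h.py <<'E'
def tilt(name,base,G,u,th=30,Lt=.1215,show=False):
    """frame diff; shank edges along predicted axis; returns image axis line & tip estimate"""
    c=capture(name); np.savez(f'pics/last_{name}.npz',**c); b=load(base)
    d=np.abs(c['color'].astype(int)-b['color']).sum(2)
    d=cv2.GaussianBlur(d.astype(np.float32),(3,3),0)
    a=np.array([*(np.sin(np.radians(th))*np.array(u)),np.cos(np.radians(th))])
    out=[]
    for l in np.arange(.045,.145,.005):
        p=G-a*l; q=proj(c,p); q2=proj(c,p-a*.01); t=(q2-q)/np.linalg.norm(q2-q); n=np.array([-t[1],t[0]])
        ks=np.arange(-12,12.1,.5); v=[cv2.getRectSubPix(d,(1,1),tuple(map(float,q+k*n)))[0,0] for k in ks]
        m=np.array(v)>40; out.append((l,q,ks[m],n))
        print(f'{l:.3f}',q.round(1),'n',n.round(2),''.join('#' if x else '.' for x in m))
    return c
E
python3 - <<'E'
from h import *
p=read_state()['position'];G=p+[0,0,.011]
u=[-.156,.988]
for n,b in(('scene','scene0'),('top','top0')): print(n);tilt(n,b,G,u)
E
```

```text
scene
0.045 [371.7 210.8] n [-0.92  0.39] ...............############......................
0.050 [372.7 213.2] n [-0.92  0.39] .............####................................
0.055 [373.8 215.6] n [-0.92  0.39] ............##############.......................
0.060 [374.8 218. ] n [-0.92  0.39] ............##############.......................
0.065 [375.8 220.4] n [-0.92  0.39] .............###############.....................
0.070 [376.8 222.8] n [-0.92  0.39] ................#############....................
0.075 [377.8 225.2] n [-0.92  0.39] ..................###########....................
0.080 [378.8 227.5] n [-0.92  0.39] ....................#########....................
0.085 [379.8 229.9] n [-0.92  0.39] ................###########......................
0.090 [380.8 232.2] n [-0.92  0.39] .................#############...................
0.095 [381.7 234.5] n [-0.92  0.39] .................##############..................
0.100 [382.7 236.8] n [-0.92  0.39] ................###############..................
0.105 [383.7 239.2] n [-0.92  0.39] ...............###########
[... 1647 characters left out ...]
##############
0.105 [400.7 230.2] n [-0.15  0.99] #################################################
0.110 [401.6 230.4] n [-0.15  0.99] #################################################
0.115 [402.5 230.5] n [-0.15  0.99] #################################################
0.120 [403.4 230.6] n [-0.15  0.99] #################################################
0.125 [404.2 230.8] n [-0.15  0.99] #################################################
0.130 [405.1 230.9] n [-0.15  0.99] #################################################
0.135 [406. 231.] n [-0.15  0.99] #################################################
0.140 [406.9 231.1] n [-0.15  0.99] #################################################
```

step_arm:
  targets:
    - [-1, 0, 0.1, 0, 0.045]
    - [-1, 0, 0.2, 0, 0.09]
    - [-1, 0, 0.3, 0, 0.135]
    - [-1, 0, 0.4, 0, 0.18]
    - [-1, 0, 0.5, 0, 0.225]
    - [-1, 0, 0.6, 0, 0.27]
    - [-1, 0, 0.7, 0, 0.315]
    - [-1, 0.01, 0.8, 0, 0.36]
    - [-1, 0.02, 0.9, 0, 0.405]
    - [-1, 0.03, 1, 0, 0.453]
    - [-1, 0.03, 1, 0, 0.453]

```text
time_s: 8.95
position: [0.4981, 0.0647, 0.3171]
tcp_rot: [[-1.0, -0.013, -0.005], [-0.013, 1.0, 0.002], [0.005, 0.002, -1.0]]
force: [-0.3, 0.4, -2.2]
opening: 0.266
grasp_force: 30.0
```

step_arm:
  targets:
    - [-1, 0, 0.012, -0.1, 0]
    - [-1, 0, 0.012, -0.2, 0]
    - [-1, 0, 0.012, -0.29, 0]
    - [-1, 0, 0.012, -0.29, 0]
    - [-1, 0, 0.012, -0.29, 0]

```text
time_s: 9.45
position: [0.499, 0.0646, 0.2459]
tcp_rot: [[-1.0, -0.007, -0.003], [-0.007, 1.0, 0.0], [0.003, 0.0, -1.0]]
force: [0.8, -0.4, -2.5]
opening: 0.268
grasp_force: 30.0
```

Run:
```python
from h import *
p=read_state()['position'];print(p);G=p+[0,0,.011]
c=tilt('scene','scene0',G,[-1,-.008])
M=np.array([.5733,.0675,.124]);print(proj(c,M))
cv2.imwrite('pics/s4.png',c['color'][:,:,::-1])
```

```text
[0.49900308 0.06457007 0.24591324]
0.045 [274.4 168.6] n [-0.77  0.64] ############..######################.............
0.050 [275.3 169.7] n [-0.77  0.64] #####..........###########.......................
0.055 [276.3 170.8] n [-0.77  0.64] ...............############......................
0.060 [277.2 171.9] n [-0.77  0.64] ...............#############.....................
0.065 [278.1 173. ] n [-0.77  0.64] ...............##############....................
0.070 [279.  174.1] n [-0.77  0.64] ...............##############.............####...
0.075 [279.9 175.2] n [-0.77  0.64] ...............##############........############
0.080 [280.7 176.2] n [-0.77  0.64] ...............###############......#############
0.085 [281.6 177.3] n [-0.77  0.64] ...............###############......#############
0.090 [282.5 178.4] n [-0.77  0.64] ...............###############.......############
0.095 [283.3 179.4] n [-0.77  0.64] ................#############...........#########
0.100 [284.2 180.5] n [-0.77  0.64] ...................#####.....................####
0.105 [285.  181.5] n [-0.77  0.64] ...................#####.........................
0.110 [285.9 182.5] n [-0.77  0.64] .................#############...................
0.115 [286.7 183.5] n [-0.77  0.64] .................##############..................
0.120 [287.6 184.5] n [-0.77  0.64] .................###############......###########
0.125 [288.4 185.5] n [-0.77  0.64] ..................##############.....############
0.130 [289.2 186.5] n [-0.77  0.64] ...................############......############
0.135 [290.  187.5] n [-0.77  0.64] .......................#####.........############
0.140 [290.8 188.5] n [-0.77  0.64] ....................................#############
[291.48400315 191.15547048]
```

Run:
```python
from h import *
np.set_printoptions(precision=4,suppress=True)
t=load('top0');s=load('scene0');w=load('w1')
def cen(c,x,y,r):
    g=cv2.cvtColor(c['color'],7).astype(float)[y-r:y+r+1,x-r:x+r+1]
    d=np.median(np.r_[g[0],g[-1],g[:,0],g[:,-1]])-g
    m=(d>.2*d.max()).astype(np.uint8)
    n,l,st,ce=cv2.connectedComponentsWithStats(m); k=1+np.argmax(st[1:,4])
    return ce[k]+[x-r,y-r],st[k]
P={}
for n,c,L,R in(('s',s,(292,191,6),(317,208,8)),('t',t,(254,207,5),(290,207,7)),('w',w,(427,12,11),(403,92,14))):
    P[n]=(cen(c,*L),cen(c,*R));print(n,P[n])
C=dict(s=s,t=t,w=w)
for a,b in('sw','st','wt'):
    for i in(0,1): print(a,b,i,tri(C[a],P[a][i][0],C[b],P[b][i][0]))
g=cv2.cvtColor(s['color'],7);print(g[185:198,285:300])
```

```text
s ((array([291.9118, 190.9706]), array([ 3,  3,  7,  7, 34], dtype=int32)), (array([317.2763, 207.4079]), array([ 4,  3, 10, 10, 76], dtype=int32)))
t ((array([254.7568, 206.6216]), array([ 2,  2,  8,  6, 37], dtype=int32)), (array([290.5, 207.5]), array([ 3,  3, 10, 10, 76], dtype=int32)))
w ((array([426.7011,  11.408 ]), array([  4,   2,  14,  17, 174], dtype=int32)), (array([403.3333,  91.3264]), array([  4,   4,  20,  19, 288], dtype=int32)))
s w 0 (array([0.573 , 0.067 , 0.1251]), np.float64(0.0016868812903017487))
s w 1 (array([ 0.5707, -0.0131,  0.1269]), np.float64(0.0016646980820187237))
s t 0 (array([0.5727, 0.0669, 0.1251]), np.float64(0.0020463703323708054))
s t 1 (array([ 0.5698, -0.0133,  0.1274]), np.float64(0.002566206267436067))
w t 0 (array([0.5721, 0.0676, 0.1254]), np.float64(0.0006186357996558453))
w t 1 (array([ 0.5704, -0.0121,  0.1227]), np.float64(0.0011206772494702826))
[[177 209 211 212 214 214 214 214 213 215 216 217 216 217 217]
 [203 210 211 209 210 210 213 214 215 216 217 216 217 216 215]
 [207 208 207 208 210 209 209 212 215 215 216 217 216 216 216]
 [206 206 206 207 206 199 183 175 178 198 214 216 215 216 216]
 [207 206 205 206 199 169 132 112 119 154 197 213 215 215 215]
 [211 208 207 201 177 129  88  74  76 115 175 208 212 214 215]
 [211 209 210 202 165 100  74  66  61 103 171 208 210 211 212]
 [209 212 214 208 174 100  87  97  94 134 191 210 209 206 210]
 [209 210 211 211 191 137 108 119 136 175 203 210 209 209 207]
 [211 209 210 211 208 185 168 175 188 200 208 208 208 208 208]
 [210 210 210 210 212 207 205 208 210 209 207 207 207 207 208]
 [210 209 208 210 209 212 211 211 214 210 210 209 206 206 207]
 [212 211 212 211 210 210 209 211 213 213 212 211 210 209 209]]
```

step_arm:
  targets:
    - [-1, -0.007, 0.01, 0, 0]
    - [-1, 0.013, 0.01, -0.035, 0]
    - [-1, 0.033, 0.01, -0.069, 0]
    - [-1, 0.033, 0.01, -0.069, 0]
    - [-1, 0.033, 0.01, -0.069, 0]

```text
time_s: 10.0
position: [0.5078, 0.0675, 0.2291]
tcp_rot: [[-1.0, -0.009, -0.001], [-0.009, 1.0, 0.0], [0.001, 0.0, -1.0]]
force: [0.5, -0.5, -2.7]
opening: 0.268
grasp_force: 30.0
```

Run:
```python
from h import *
p=read_state()['position'];print(p);G=p+[0,0,.011]
c=tilt('scene','scene0',G,[-1,-.008])
M=np.array([.5728,.0672,.1248]);print(proj(c,M))
g=cv2.cvtColor(c['color'],7);print(g[180:198,280:300])
```

```text
[0.50779166 0.06751217 0.22909904]
0.045 [276.7 172.5] n [-0.77  0.64] #####......############################..........
0.050 [277.6 173.6] n [-0.77  0.64] #####........###################################.
0.055 [278.5 174.7] n [-0.77  0.64] ##............##############...##################
0.060 [279.4 175.7] n [-0.77  0.64] ..............##############.####################
0.065 [280.3 176.8] n [-0.77  0.64] ..............###################################
0.070 [281.1 177.8] n [-0.77  0.64] ..............###################################
0.075 [282.  178.9] n [-0.77  0.64] ..............###################################
0.080 [282.9 179.9] n [-0.77  0.64] ................############...##################
0.085 [283.7 181. ] n [-0.77  0.64] ..................#####...................#######
0.090 [284.6 182. ] n [-0.77  0.64] ..................#####..........................
0.095 [285.4 183. ] n [-0.77  0.64] ................##############...................
0.100 [286.2 184. ] n [-0.77  0.64] ................#######################..........
0.105 [287.1 185. ] n [-0.77  0.6
[... 1513 characters left out ...]
 209 211
  212 213]
 [ 80 132 171 178 178 177 178 168 140  98  81  79  75  75 114 172 205 211
  210 210]
 [129 166 177 178 178 178 179 178 152  99  83  75  68  61 101 167 205 205
  208 209]
 [167 176 178 177 177 177 179 177 152  98  85  86  98  94 130 187 206 205
  204 207]
 [177 178 177 177 177 178 177 176 150  93  82  93 112 131 171 200 206 206
  206 204]
 [181 179 179 178 178 179 176 159 119  88  83 106 145 166 187 204 204 204
  205 206]
 [178 180 180 179 177 177 158 122  94  89  94 133 171 177 181 185 194 203
  205 204]
 [145 167 178 180 179 161 119  93  90  93 122 163 178 180 179 178 188 203
  204 204]
 [ 94 124 158 178 179 154  98  90  89  98 139 175 179 179 178 179 183 197
  204 204]]
```

step_arm:
  targets:
    - [-1, 0.008, 0, -0.014, 0]
    - [-1, 0.016, 0, -0.028, 0]
    - [-1, 0.016, 0, -0.028, 0]

```text
time_s: 10.35
position: [0.5119, 0.0675, 0.2227]
tcp_rot: [[-1.0, -0.009, -0.0], [-0.009, 1.0, -0.0], [0.0, -0.0, -1.0]]
force: [-1.2, -0.8, 1.7]
opening: 0.268
grasp_force: 30.0
```

step_arm:
  targets:
    - [-1, 0.002, 0, -0.0035, 0]
    - [-1, 0.004, 0, -0.007, 0]
    - [-1, 0.004, 0, -0.007, 0]

```text
time_s: 10.65
position: [0.5126, 0.0672, 0.2203]
tcp_rot: [[-1.0, -0.009, -0.001], [-0.009, 1.0, -0.001], [0.001, -0.001, -1.0]]
force: [-0.3, -0.4, -3.4]
opening: 0.267
grasp_force: 30.0
```

step_arm:
  targets:
    - [-1, 0.002, 0, -0.0035, 0]
    - [-1, 0.004, 0, -0.007, 0]
    - [-1, 0.004, 0, -0.007, 0]

```text
time_s: 10.95
position: [0.5136, 0.0673, 0.2185]
tcp_rot: [[-1.0, -0.009, -0.001], [-0.009, 1.0, -0.0], [0.001, -0.0, -1.0]]
force: [-0.9, -2.4, -3.0]
opening: 0.267
grasp_force: 30.0
```

step_arm:
  targets:
    - [-1, 0, -0.002, 0, 0]
    - [-1, 0.002, -0.002, -0.0035, 0]
    - [-1, 0.004, -0.002, -0.007, 0]
    - [-1, 0.004, -0.002, -0.007, 0]

```text
time_s: 11.35
position: [0.5147, 0.0669, 0.2171]
tcp_rot: [[-1.0, -0.009, -0.0], [-0.009, 1.0, -0.0], [0.0, -0.0, -1.0]]
force: [-1.2, -0.1, -3.2]
opening: 0.268
grasp_force: 30.0
```

step_arm:
  targets:
    - [-1, 0.002, 0, -0.0035, 0]
    - [-1, 0.004, 0, -0.007, 0]
    - [-1, 0.004, 0, -0.007, 0]

```text
time_s: 11.65
position: [0.5157, 0.067, 0.2154]
tcp_rot: [[-1.0, -0.009, -0.001], [-0.009, 1.0, -0.0], [0.001, -0.0, -1.0]]
force: [-1.6, -1.0, -3.0]
opening: 0.266
grasp_force: 30.0
```

step_arm:
  targets:
    - [-1, 0.002, -0.001, -0.0035, 0]
    - [-1, 0.004, -0.001, -0.007, 0]
    - [-1, 0.004, -0.001, -0.007, 0]

```text
time_s: 11.95
position: [0.5166, 0.0668, 0.2138]
tcp_rot: [[-1.0, -0.009, -0.0], [-0.009, 1.0, 0.0], [0.0, 0.0, -1.0]]
force: [-2.9, -1.3, -0.1]
opening: 0.268
grasp_force: 30.0
```

step_arm:
  targets:
    - [-1, 0.002, 0, -0.0035, 0]
    - [-1, 0.004, 0, -0.007, 0]
    - [-1, 0.004, 0, -0.007, 0]

```text
time_s: 12.25
position: [0.5177, 0.0667, 0.2119]
tcp_rot: [[-1.0, -0.009, -0.0], [-0.009, 1.0, 0.0], [0.0, 0.0, -1.0]]
force: [-3.3, -1.1, -0.4]
opening: 0.266
grasp_force: 30.0
```

step_arm:
  targets:
    - [-1, 0.002, 0, -0.0035, 0]
    - [-1, 0.004, 0, -0.007, 0]
    - [-1, 0.004, 0, -0.007, 0]

```text
time_s: 12.55
position: [0.5189, 0.0668, 0.2101]
tcp_rot: [[-1.0, -0.009, -0.0], [-0.009, 1.0, 0.0], [0.0, 0.0, -1.0]]
force: [-2.9, -0.9, -0.2]
opening: 0.261
grasp_force: 30.0
```

step_arm:
  targets:
    - [-1, 0.002, 0, -0.0035, 0]
    - [-1, 0.004, 0, -0.007, 0]
    - [-1, 0.004, 0, -0.007, 0]

```text
time_s: 12.85
position: [0.5199, 0.0668, 0.2083]
tcp_rot: [[-1.0, -0.009, -0.0], [-0.009, 1.0, 0.0], [0.0, 0.0, -1.0]]
force: [-4.0, -1.3, -1.3]
opening: 0.269
grasp_force: 30.0
```

Run:
```python
from h import *
p=read_state()['position'];print(p);G=p+[0,0,.011]
c=tilt('scene','scene0',G,[-1,-.008])
g=cv2.cvtColor(c['color'],7);print(g[180:198,280:300])
cv2.imwrite('pics/s5.png',cv2.resize(c['color'][130:250,220:380,::-1],(800,600),interpolation=3))
```

```text
[0.51992693 0.06675378 0.20831829]
0.045 [281.3 177.8] n [-0.77  0.64] ######....#######################################
0.050 [282.2 178.8] n [-0.77  0.64] ######......#####################################
0.055 [283.  179.9] n [-0.77  0.64] ####..........###################################
0.060 [283.9 180.9] n [-0.77  0.64] ..................###.....................#######
0.065 [284.7 181.9] n [-0.77  0.64] ..................######.........................
0.070 [285.6 183. ] n [-0.77  0.64] ...............##################................
0.075 [286.4 184. ] n [-0.77  0.64] ...............#########################.........
0.080 [287.2 185. ] n [-0.77  0.64] ...............##################################
0.085 [288.1 186. ] n [-0.77  0.64] ................#################################
0.090 [288.9 187. ] n [-0.77  0.64] ................#################################
0.095 [289.7 188. ] n [-0.77  0.64] ................#################################
0.100 [290.5 188.9] n [-0.77  0.64] ................#################################
0.105 [291.3 189.9] n [-0.77  0.6
[... 1485 characters left out ...]
 209 212
  213 213]
 [ 80 131 170 178 178 178 177 173 153  99  78  78  81  86 112 157 189 200
  210 212]
 [129 167 179 178 178 179 178 179 167 126  84  80  79  80 104 149 174 182
  190 198]
 [167 178 179 177 178 177 180 179 163 119  85  75  77  86 124 163 175 176
  177 182]
 [176 175 176 178 176 178 178 177 151  99  79  76  87 107 149 171 176 176
  175 175]
 [131 132 152 175 179 178 176 160 118  90  84 105 138 160 169 175 174 175
  175 175]
 [ 94  95 113 151 177 180 177 149  99  91  89 109 147 178 176 175 173 175
  174 176]
 [ 82  88  92 115 153 177 161 119  90  89  96 126 165 178 180 177 176 174
  173 174]
 [ 73  76  84  94 116 153 149  99  90  95 127 165 178 178 180 180 179 178
  177 175]]
```

step_arm:
  targets:
    - [-1, -0.002, 0, -0.001, 0]
    - [-1, 0, 0, -0.0045, 0]
    - [-1, 0.002, 0, -0.008, 0]
    - [-1, 0.002, 0, -0.008, 0]

```text
time_s: 13.3
position: [0.5206, 0.0668, 0.2064]
tcp_rot: [[-1.0, -0.009, 0.0], [-0.009, 1.0, 0.0], [-0.0, 0.0, -1.0]]
force: [-3.4, -0.4, -1.3]
opening: 0.266
grasp_force: 30.0
```

step_arm:
  targets:
    - [-1, 0.002, 0, -0.0035, 0]
    - [-1, 0.004, 0, -0.007, 0]
    - [-1, 0.004, 0, -0.007, 0]

```text
time_s: 13.6
position: [0.5215, 0.0667, 0.2046]
tcp_rot: [[-1.0, -0.009, 0.0], [-0.009, 1.0, 0.0], [-0.0, 0.0, -1.0]]
force: [-2.4, -0.8, -2.4]
opening: 0.264
grasp_force: 30.0
```

Run:
```python
from h import *
c=snap('scene','s6');w=snap('wrist','w6')
a=cv2.resize(c['color'][145:235,240:340,::-1],(500,450),interpolation=3)
b=cv2.resize(w['color'][:,:,::-1],(300,225))
o=np.zeros((450,800,3),np.uint8);o[:,:500]=a;o[:225,500:]=b
cv2.imwrite('pics/c6.png',o)
```

```text
(no output)
```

View pics/c6.png

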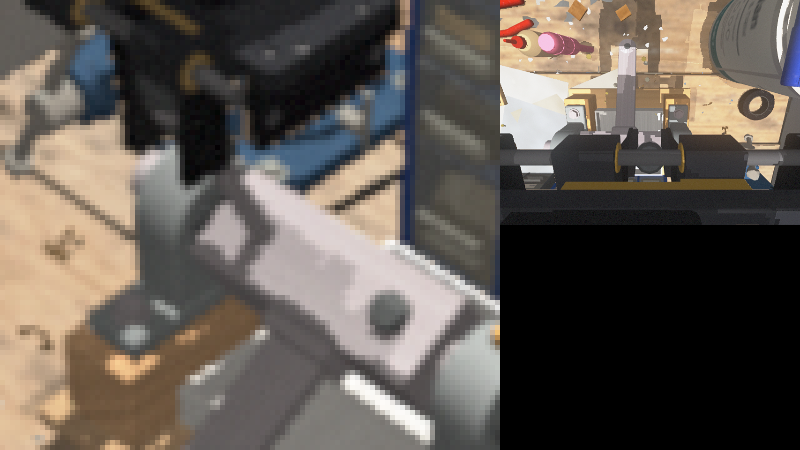

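step_arm:
  targets:
    - [-1, 0.002, 0, -0.0035, 0]
    - [-1, 0.004, 0, -0.007, 0]
    - [-1, 0.006, 0, -0.0105, 0]
    - [-1, 0.008, 0, -0.014, 0]

```text
time_s: 14.1
position: [0.5232, 0.0667, 0.2013]
tcp_rot: [[-1.0, -0.009, -0.0], [-0.009, 1.0, 0.0], [0.0, 0.0, -1.0]]
force: [-3.6, -0.5, -0.5]
opening: 0.266
grasp_force: 30.0
```

step_arm:
  targets:
    - [-1, 0.002, 0, -0.0035, 0]
    - [-1, 0.004, 0, -0.007, 0]
    - [-1, 0.006, 0, -0.0105, 0]
    - [-1, 0.008, 0, -0.014, 0]

```text
time_s: 14.5
position: [0.5252, 0.0668, 0.1977]
tcp_rot: [[-1.0, -0.009, -0.001], [-0.009, 1.0, 0.0], [0.001, 0.0, -1.0]]
force: [-4.3, -0.9, -0.7]
opening: 0.263
grasp_force: 30.0
```

Run:
```python
from h import *
w=snap('wrist','w7');o=load('w6')
G=read_state()['position']+[0,0,.011]
a=np.array([-.5,-.004,.866])
for l in(0,.03,.035,.04): print(l,proj(w,G+a*l))
A=cv2.cvtColor(o['color'],7);B=cv2.cvtColor(w['color'],7)
d=cv2.absdiff(A,B)[300:390,270:370].astype(int)
print(np.mean(d),)
for y in range(296,392,4): print(y,A[y,285:350:5],B[y,285:350:5])
for dy in range(-6,7):
    x=B[310+dy:370+dy,285:345].astype(int)-A[310:370,285:345]; print(dy,np.abs(x).mean().round(2),end=' ')
```

```text
0 [316.46049937 312.8979477 ]
0.03 [316.01343518 310.5581181 ]
0.035 [315.9185103  310.06130344]
0.04 [315.81585211 309.52401448]
7.461111111111111
296 [ 51  51 185 190 192 113 115 113 193 194 191 189  50] [ 48  48 190 194 191 111 112 111 192 131 112 111  49]
300 [ 47  48 188 191 192 110 111 109 192 191 189 190  48] [ 50  44 189 192 190 112 104 100 166 191 194 191  43]
304 [ 44  47 192 196 154  86  60  59  73 115 200 199  46] [ 47  51 193 198 133  85  55  54  73 116 201 196  50]
308 [ 39  47 158 132  62  65  65  62  60  63  53 196  49] [ 52  45 156 132  57  64  59  60  55  55  55 191  46]
312 [ 43  51 140  55  64  61  68  74  61  65  56  68  45] [ 41  45 140  59  59  63  67  69  65  54  60  70  41]
316 [49 44 55 64 72 77 75 75 72 75 59 61 64] [44 42 59 63 72 75 71 75 76 74 58 61 63]
320 [64 60 60 57 58 61 65 62 62 59 58 62 62] [62 62 60 59 60 61 59 58 64 60 60 59 58]
324 [71 69 70 70 72 72 70 71 72 69 73 70 68] [70 71 65 64 67 59 66 65 64 65 65 61 63]
328 [69 67 66 69 69 66 72 71 68 67 70 66 68] [77 79 69 72 68 67 68 74 70 70 64 66 68]
332 [68 71 67 73 68 69 69 69 70 70 67 74 70] [71
[... 787 characters left out ...]
 63  56 119 247]
368 [ 44 120 119 118 116  64  56  59  53 105 118 118 246] [ 48 117 119 119 119  68  60  64  57 105 120 118 247]
372 [ 42 254 254 253 254 253 254 255 254 254 254 252 245] [ 43 109 108 108 112 108 110 114 110 112 113 111 248]
376 [36 75 46 83 86 81 80 81 83 85 88 83 85] [ 39 208 201 205 208 211 208 206 209 211 210 210 212]
380 [83 82 51 80 84 80 77 82 83 82 83 81 82] [82 83 54 84 82 82 83 84 84 88 84 84 85]
384 [75 67 52 79 84 89 90 88 92 83 85 77 83] [77 82 53 79 79 74 78 81 81 78 79 80 84]
388 [79 81 79 84 85 88 89 92 87 90 88 82 84] [82 80 80 82 88 89 90 91 92 92 90 81 82]
-6 15.19 -5 13.62 -4 11.98 -3 10.16 -2 8.18 -1 5.92 0 3.8 1 5.28 2 7.04 3 9.14 4 12.26 5 15.85 6 19.24
```

step_arm:
  targets:
    - [-1, 0.002, 0, -0.0035, 0]
    - [-1, 0.004, 0, -0.007, 0]
    - [-1, 0.006, 0, -0.0105, 0]
    - [-1, 0.008, 0, -0.014, 0]

```text
time_s: 14.95
position: [0.5272, 0.0667, 0.1941]
tcp_rot: [[-1.0, -0.009, -0.0], [-0.009, 1.0, -0.0], [0.0, -0.0, -1.0]]
force: [-3.6, -1.4, -0.6]
opening: 0.268
grasp_force: 30.0
```

step_arm:
  targets:
    - [-1, 0.002, 0, -0.0035, 0]
    - [-1, 0.004, 0, -0.007, 0]
    - [-1, 0.006, 0, -0.0105, 0]
    - [-1, 0.008, 0, -0.014, 0]

```text
time_s: 15.35
position: [0.5289, 0.0667, 0.1907]
tcp_rot: [[-1.0, -0.009, -0.001], [-0.009, 1.0, -0.0], [0.001, -0.0, -1.0]]
force: [-6.1, -0.3, 0.3]
opening: 0.267
grasp_force: 30.0
```

step_arm:
  targets:
    - [-1, 0.002, 0, -0.0035, 0]
    - [-1, 0.004, 0, -0.007, 0]
    - [-1, 0.006, 0, -0.0105, 0]
    - [-1, 0.008, 0, -0.014, 0]
    - [-1, 0.008, 0, -0.014, 0]
    - [-1, 0.008, 0, -0.014, 0]
    - [-1, 0.008, 0, -0.014, 0]

```text
time_s: 16.05
position: [0.5308, 0.0667, 0.187]
tcp_rot: [[-1.0, -0.009, -0.001], [-0.009, 1.0, -0.0], [0.001, -0.0, -1.0]]
force: [-6.0, -1.1, -1.2]
opening: 0.264
grasp_force: 30.0
```

```bash
cat > chk.py <<'E'
from h import *
for n,b,(x0,y0,x1,y1) in(('top','top0',(235,160,320,235)),('scene','s6',(270,170,370,270))):
    c=snap(n,'chk_'+n)
    d=(np.abs(c['color'].astype(int)-load(b)['color']).sum(2)>90).astype(np.uint8)
    k=np.zeros_like(d);k[y0:y1,x0:x1]=1
    N,l,st,ce=cv2.connectedComponentsWithStats(d*k)
    for i in range(1,N):
        if st[i,4]>8: print(n,st[i],ce[i].round(1),onz(c,*ce[i],.02).round(3),c['color'][l==i].mean(0).round())
E
python3 chk.py
```

```text
top [ 235  161   72   74 3101] [262.8 204.7] [0.598 0.062 0.02 ] [67. 70. 74.]
top [235 196   3  21  58] [235.9 206.1] [0.595 0.128 0.02 ] [67. 77. 85.]
scene [270 170  41  25 327] [287.4 178.3] [0.689 0.2   0.02 ] [59. 58. 59.]
scene [279 189  10   8  47] [283.8 192.1] [0.644 0.167 0.02 ] [98. 92. 92.]
scene [289 197  35  24 215] [306.3 208.3] [0.639 0.083 0.02 ] [107. 101. 101.]
scene [270 205   6   7  23] [271.9 207.7] [0.582 0.145 0.02 ] [103. 106. 104.]
scene [270 214   5   3  12] [272.2 214.9] [0.564 0.126 0.02 ] [194. 151. 109.]
scene [277 218   6   4  12] [279.7 219.5] [0.565 0.101 0.02 ] [126. 117. 108.]
scene [308 219   6   4  16] [310.  220.4] [0.614 0.047 0.02 ] [101.  98.  96.]
scene [270 238   6  10  42] [272.7 242.7] [0.499 0.056 0.02 ] [177. 163. 159.]
scene [291 254   8   8  15] [293.9 257.2] [ 0.501 -0.011  0.02 ] [151. 123.  94.]
```

step_arm:
  targets:
    - [-1, -0.003, 0, -0.002, 0]
    - [-1, 0, 0, -0.0055, 0]
    - [-1, 0.002, 0, -0.009, 0]
    - [-1, 0.004, 0, -0.0125, 0]
    - [-1, 0.006, 0, -0.016, 0]
    - [-1, 0.008, 0, -0.0195, 0]
    - [-1, 0.008, 0, -0.0195, 0]

```text
time_s: 16.85
position: [0.5327, 0.0667, 0.1825]
tcp_rot: [[-1.0, -0.009, -0.001], [-0.009, 1.0, -0.0], [0.001, -0.0, -1.0]]
force: [-5.9, -0.7, 1.3]
opening: 0.267
grasp_force: 30.0
```

step_arm:
  targets:
    - [-1, 0.002, 0, -0.0035, 0]
    - [-1, 0.004, 0, -0.007, 0]
    - [-1, 0.006, 0, -0.0105, 0]
    - [-1, 0.008, 0, -0.014, 0]
    - [-1, 0.008, 0, -0.014, 0]
    - [-1, 0.008, 0, -0.014, 0]

```text
time_s: 17.45
position: [0.5343, 0.0667, 0.1791]
tcp_rot: [[-1.0, -0.009, -0.002], [-0.009, 1.0, -0.0], [0.002, -0.0, -1.0]]
force: [-7.1, -1.3, 3.2]
opening: 0.27
grasp_force: 30.0
```

```bash
python3 chk.py | grep scene
```

```text
scene [270 170  46  27 519] [288.5 180.4] [0.686 0.192 0.02 ] [57. 55. 55.]
scene [289 194  37  27 312] [306.9 207.2] [0.644 0.085 0.02 ] [105. 100.  99.]
scene [308 194   6   4  14] [310.5 195.2] [0.683 0.11  0.02 ] [189. 179. 179.]
scene [270 205   6   7  26] [271.8 207.8] [0.582 0.145 0.02 ] [116. 119. 117.]
scene [270 213   6   4  15] [272.5 214.6] [0.565 0.126 0.02 ] [196. 153. 110.]
scene [277 218   7   4  14] [279.9 219.3] [0.566 0.101 0.02 ] [118. 108.  99.]
scene [308 219   6   4  16] [310.  220.4] [0.614 0.047 0.02 ] [101.  98.  96.]
scene [287 233   3   4   9] [287.9 234.4] [0.543 0.051 0.02 ] [131. 124. 124.]
scene [270 238   7  10  52] [273. 242.] [0.501 0.058 0.02 ] [178. 163. 158.]
scene [291 254   9   8  26] [294.7 257.1] [ 0.502 -0.012  0.02 ] [153. 124.  94.]
```

step_arm:
  targets:
    - [-1, -0.006, 0, 0.01, 0]
    - [-1, -0.014, 0, 0.024, 0]
    - [-1, -0.024, 0, 0.042, 0]
    - [-1, -0.034, 0, 0.059, 0]
    - [-1, -0.044, 0, 0.076, 0]
    - [-1, -0.056, 0, 0.097, 0]
    - [-1, -0.07, 0, 0.121, 0]
    - [-1, -0.085, 0, 0.147, 0]
    - [-1, -0.1, 0, 0.173, 0]
    - [-1, -0.12, 0, 0.208, 0]
    - [-1, -0.14, 0, 0.2425, 0]
    - [-1, -0.14, 0, 0.4, 0]
    - [-1, -0.14, 0, 0.54, 0]
    - [-1, -0.14, 0, 0.56, 0]

```text
time_s: 18.95
position: [0.5032, 0.0666, 0.324]
tcp_rot: [[-1.0, -0.009, 0.011], [-0.009, 1.0, -0.001], [-0.011, -0.001, -1.0]]
force: [0.5, -0.5, -3.0]
opening: 0.268
grasp_force: 30.0
```

step_arm:
  targets:
    - [-1, 0, -0.1, 0, -0.045]
    - [-1, 0, -0.2, 0, -0.09]
    - [-1, 0, -0.3, 0, -0.135]
    - [-1, 0, -0.4, 0, -0.18]
    - [-1, 0, -0.5, 0, -0.225]
    - [-1, 0, -0.6, 0, -0.27]
    - [-1, 0, -0.7, 0, -0.315]
    - [-1, 0, -0.8, 0, -0.36]
    - [-1, 0, -0.9, 0, -0.405]
    - [-1, 0, -1, 0, -0.453]
    - [-1, 0, -1, 0, -0.453]
    - [-1, 0, -1, 0, -0.453]

```text
time_s: 20.15
position: [0.4997, -0.1831, 0.3179]
tcp_rot: [[-0.156, 0.988, -0.002], [0.988, 0.156, 0.002], [0.002, -0.001, -1.0]]
force: [-0.5, 0.1, -2.3]
opening: 0.268
grasp_force: 30.0
```

Run:
```python
from h import *
np.set_printoptions(precision=4,suppress=True)
p=read_state()['position'];print(p);G=p+[0,0,.011]
c=tilt('scene','scene0',G,[-.156,.988])
t=snap('top','t9');
for n,c,b,(x0,y0,x1,y1) in(('top',t,'top0',(225,150,330,245)),('scene',c,'scene0',(250,170,370,270))):
    d=(np.abs(c['color'].astype(int)-load(b)['color']).sum(2)>60).astype(np.uint8)
    k=np.zeros_like(d);k[y0:y1,x0:x1]=1
    N,l,st,ce=cv2.connectedComponentsWithStats(d*k)
    for i in range(1,N):
        if st[i,4]>4: print(n,st[i],ce[i].round(1),onz(c,*ce[i],.02).round(3),c['color'][l==i].mean(0).round())
```

```text
[ 0.4997 -0.1831  0.3179]
0.045 [373.4 207.4] n [-0.92  0.39] ............##########...........................
0.050 [374.4 209.8] n [-0.92  0.39] .............#######.............................
0.055 [375.4 212.2] n [-0.92  0.39] ..............########...........................
0.060 [376.4 214.6] n [-0.92  0.39] .............##############......................
0.065 [377.4 217. ] n [-0.92  0.39] ..............##############.....................
0.070 [378.4 219.4] n [-0.92  0.39] ...............#############.....................
0.075 [379.4 221.7] n [-0.92  0.39] ...............#########...#.....................
0.080 [380.4 224.1] n [-0.92  0.39] .................#############...................
0.085 [381.3 226.4] n [-0.92  0.39] ..........................###....................
0.090 [382.3 228.7] n [-0.92  0.39] ......................######.....................
0.095 [383.3 231.1] n [-0.92  0.39] ..................#########......................
0.100 [384.3 233.4] n [-0.92  0.39] ................###############..................
0.105 [385.2 235.7] n [-0.92  0.39] ......
[... 2275 characters left out ...]
op [307 193  14  15 129] [313.5 200.6] [ 0.607 -0.062  0.02 ] [186. 192. 187.]
top [225 196  13  14 126] [230.6 202.5] [0.604 0.141 0.02 ] [183. 189. 184.]
top [225 218  18  27 214] [232.6 227.6] [0.542 0.135 0.02 ] [208. 201. 185.]
top [286 228   5   9  11] [286.9 231.3] [0.532 0.003 0.02 ] [221. 194. 141.]
top [238 232   7   3   8] [241.4 233.6] [0.527 0.113 0.02 ] [217. 186. 125.]
top [286 239  19   6  23] [293.4 243.3] [ 0.502 -0.013  0.02 ] [229. 208. 169.]
scene [319 170  51  32 950] [347.7 181.6] [0.79  0.078 0.02 ] [25. 24. 25.]
scene [367 201   3   5   9] [368.4 202.4] [ 0.764 -0.012  0.02 ] [49. 49. 47.]
scene [308 219   6   4  16] [310.  220.4] [0.614 0.047 0.02 ] [104. 101.  98.]
```

step_arm:
  targets:
    - [-1, -0.023, -0.07, 0, 0]
    - [-1, -0.023, -0.07, -0.15, 0]
    - [-1, -0.023, -0.07, -0.3, 0]
    - [-1, -0.023, -0.07, -0.356, 0]
    - [-1, -0.023, -0.07, -0.356, 0]
    - [-1, -0.023, -0.07, -0.356, 0]

```text
time_s: 20.85
position: [0.4951, -0.2002, 0.2303]
tcp_rot: [[-0.157, 0.988, 0.001], [0.988, 0.157, -0.0], [-0.0, 0.001, -1.0]]
force: [-0.4, 0.3, -2.4]
opening: 0.268
grasp_force: 30.0
```

Run:
```python
from h import *
p=read_state()['position'];print(p);G=p+[0,0,.011]
c=tilt('scene','scene0',G,[-.156,.988])
print(proj(c,[.5065,-.2793,.105]))
```

```text
[ 0.49508188 -0.20019322  0.2303403 ]
0.045 [374.6 248.7] n [-0.92  0.4 ] .........#####################...................
0.050 [375.5 250.9] n [-0.92  0.4 ] ............################.....................
0.055 [376.5 253.1] n [-0.92  0.4 ] .............################....................
0.060 [377.4 255.3] n [-0.92  0.4 ] .............################....................
0.065 [378.4 257.4] n [-0.92  0.4 ] .............################....................
0.070 [379.3 259.6] n [-0.92  0.4 ] ..............###############....................
0.075 [380.3 261.8] n [-0.92  0.4 ] ..............###############....................
0.080 [381.2 263.9] n [-0.92  0.4 ] ..............################...................
0.085 [382.1 266.1] n [-0.92  0.4 ] ..............################...................
0.090 [383.1 268.2] n [-0.92  0.4 ] ...............###############...................
0.095 [384.  270.3] n [-0.92  0.4 ] ...............################..................
0.100 [384.9 272.5] n [-0.92  0.4 ] ...............################..................
0.105 [385.8 274.6] n [-0.92  0.4 ] #######........#################.................
0.110 [386.7 276.7] n [-0.92  0.4 ] ###########.....################.................
0.115 [387.6 278.8] n [-0.92  0.4 ] ###############.################.................
0.120 [388.5 280.8] n [-0.92  0.4 ] ######################################...........
0.125 [389.5 282.9] n [-0.92  0.4 ] ##############################################...
0.130 [390.4 285. ] n [-0.92  0.4 ] #################################################
0.135 [391.2 287.1] n [-0.92  0.4 ] #################################################
0.140 [392.1 289.1] n [-0.92  0.4 ] #################################################
[395.50414279 296.82603906]
```

step_arm:
  targets:
    - [-1, 0.003, -0.03, -0.05, 0]
    - [-1, 0.005, -0.05, -0.085, 0]
    - [-1, 0.007, -0.065, -0.113, 0]
    - [-1, 0.008, -0.075, -0.13, 0]
    - [-1, 0.008, -0.081, -0.141, 0]
    - [-1, 0.008, -0.081, -0.141, 0]

```text
time_s: 21.5
position: [0.4964, -0.2212, 0.1942]
tcp_rot: [[-0.155, 0.988, -0.001], [0.988, 0.155, 0.001], [0.001, -0.001, -1.0]]
force: [-0.3, -0.0, -2.4]
opening: 0.27
grasp_force: 30.0
```

step_arm:
  targets:
    - [-1, 0.003, -0.02, 0.009, 0]
    - [-1, 0.006, -0.04, 0.018, 0]
    - [-1, 0.009, -0.06, 0.025, 0]
    - [-1, 0.012, -0.079, 0.032, 0]
    - [-1, 0.012, -0.079, 0.032, 0]

```text
time_s: 22.0
position: [0.4994, -0.2407, 0.2031]
tcp_rot: [[-0.155, 0.988, -0.0], [0.988, 0.155, 0.001], [0.001, -0.0, -1.0]]
force: [-1.1, 4.9, -0.3]
opening: 0.267
grasp_force: 30.0
```

step_arm:
  targets:
    - [-1, 0.003, -0.02, 0.006, 0]
    - [-1, 0.006, -0.04, 0.011, 0]
    - [-1, 0.009, -0.06, 0.015, 0]
    - [-1, 0.013, -0.081, 0.018, 0]
    - [-1, 0.016, -0.1, 0.02, 0]
    - [-1, 0.019, -0.122, 0.021, 0]
    - [-1, 0.022, -0.143, 0.023, 0]
    - [-1, 0.026, -0.164, 0.025, 0]
    - [-1, 0.027, -0.168, 0.025, 0]
    - [-1, 0.027, -0.168, 0.025, 0]

```text
time_s: 23.0
position: [0.5063, -0.2831, 0.209]
tcp_rot: [[-0.156, 0.988, -0.0], [0.988, 0.156, -0.0], [-0.0, -0.0, -1.0]]
force: [-0.8, 3.8, -1.2]
opening: 0.274
grasp_force: 30.0
```

Run:
```python
from h import *
p=read_state()['position'];print(p);G=p+[0,0,.011]
c=tilt('scene','scene0',G,[-.156,.988],th=0)
```

```text
[ 0.50628919 -0.28311255  0.20895911]
0.045 [401.8 273.7] n [-0.98 -0.19] ............###############################......
0.050 [401.5 275.5] n [-0.98 -0.19] ...........###############################.......
0.055 [401.1 277.3] n [-0.98 -0.19] ...........###############################.......
0.060 [400.8 279.1] n [-0.98 -0.19] ...........###############################.......
0.065 [400.4 280.9] n [-0.98 -0.19] ...........###############################.......
0.070 [400.1 282.6] n [-0.98 -0.19] ...........###########...#################......#
0.075 [399.7 284.4] n [-0.98 -0.19] ..........###########........#############..#####
0.080 [399.4 286.1] n [-0.98 -0.19] #################################################
0.085 [399.  287.9] n [-0.98 -0.19] #################################################
0.090 [398.7 289.6] n [-0.98 -0.19] #################################################
0.095 [398.4 291.3] n [-0.98 -0.19] #################################################
0.100 [398. 293.] n [-0.98 -0.19] ##################....###########################
0.105 [397.7 294.7] n [-0.98 -0.19] ###################..........####################
0.110 [397.4 296.3] n [-0.98 -0.19] #################################################
0.115 [397. 298.] n [-0.98 -0.19] #################################################
0.120 [396.7 299.6] n [-0.98 -0.19] #################################################
0.125 [396.4 301.3] n [-0.98 -0.19] #################################################
0.130 [396.1 302.9] n [-0.98 -0.19] #################################################
0.135 [395.7 304.5] n [-0.98 -0.19] #################################################
0.140 [395.4 306.1] n [-0.98 -0.19] #################################################
```

step_arm:
  targets:
    - [-1, 0, 0.008, -0.02, 0]
    - [-1, 0, 0.015, -0.05, 0]
    - [-1, 0, 0.015, -0.1, 0]
    - [-1, 0, 0.015, -0.15, 0]
    - [-1, 0, 0.015, -0.15, 0]

```text
time_s: 23.55
position: [0.5051, -0.2784, 0.1687]
tcp_rot: [[-0.156, 0.988, -0.004], [0.988, 0.156, 0.002], [0.003, -0.003, -1.0]]
force: [0.2, -0.0, -2.9]
opening: 0.269
grasp_force: 30.0
```

step_arm:
  targets:
    - [-1, 0, 0, -0.04, 0]
    - [-1, 0, 0, -0.08, 0]
    - [-1, 0, 0, -0.12, 0]
    - [-1, 0, 0, -0.145, 0]
    - [-1, 0, 0, -0.145, 0]

```text
time_s: 24.05
position: [0.5057, -0.2785, 0.1339]
tcp_rot: [[-0.156, 0.988, -0.002], [0.988, 0.156, 0.002], [0.002, -0.002, -1.0]]
force: [0.5, 0.1, -1.4]
opening: 0.267
grasp_force: 30.0
```

step_arm:
  targets:
    - [-1, 0.002, -0.003, -0.006, 0]
    - [-1, 0.002, -0.003, -0.012, 0]
    - [-1, 0.002, -0.003, -0.012, 0]

```text
time_s: 24.35
position: [0.507, -0.2799, 0.1324]
tcp_rot: [[-0.156, 0.988, 0.0], [0.988, 0.156, -0.0], [-0.0, 0.0, -1.0]]
force: [-0.0, 0.8, -2.3]
opening: 0.27
grasp_force: 30.0
```

step_arm:
  targets:
    - [-0.4, 0, 0, 0, 0]
    - [-0.2, 0, 0, 0, 0]
    - [0, 0, 0, 0, 0]
    - [0.5, 0, 0, 0, 0]
    - [1, 0, 0, 0, 0]
    - [1, 0, 0, 0, 0]
    - [1, 0, 0, 0, 0]
    - [1, 0, 0, 0, 0]
    - [1, 0, 0, 0, 0]
    - [1, 0, 0, 0, 0]

```text
time_s: 25.35
position: [0.5068, -0.2798, 0.1321]
tcp_rot: [[-0.156, 0.988, -0.0], [0.988, 0.156, 0.0], [0.0, -0.0, -1.0]]
force: [0.5, 0.3, -0.3]
opening: 0.975
grasp_force: 0.0
```

Rise clear and move aside (towards +y) to see the rack and the tray.

step_arm:
  targets:
    - [1, 0, 0, 0.1, 0]
    - [1, 0, 0, 0.25, 0]
    - [1, 0, 0, 0.45, 0]
    - [1, 0, 0, 0.65, 0]
    - [1, 0, 0, 0.85, 0]
    - [1, 0, 0, 1, 0]
    - [1, -0.1, 0.2, 1, 0]
    - [1, -0.2, 0.4, 1, 0]
    - [1, -0.3, 0.6, 1, 0]
    - [1, -0.3, 0.6, 1, 0]
    - [1, -0.3, 0.6, 1, 0]

```text
time_s: 26.45
position: [0.4305, -0.1276, 0.3826]
tcp_rot: [[-0.159, 0.987, 0.0], [0.987, 0.159, -0.0], [-0.0, 0.0, -1.0]]
force: [0.5, -1.3, -0.2]
opening: 0.999
grasp_force: 0.0
```

Run:
```python
from h import *
np.set_printoptions(precision=4,suppress=True)
print(read_state()['position'],read_state()['force'])
for n,b,(x0,y0,x1,y1) in(('scene','scene0',(245,165,480,370)),):
    c=snap(n,'f_'+n)
    d=(np.abs(c['color'].astype(int)-load(b)['color']).sum(2)>60).astype(np.uint8)
    k=np.zeros_like(d);k[y0:y1,x0:x1]=1
    N,l,st,ce=cv2.connectedComponentsWithStats(d*k)
    for i in range(1,N):
        if st[i,4]>4: print(n,st[i],ce[i].round(1),onz(c,*ce[i],.02).round(3),c['color'][l==i].mean(0).round())
im=c['color'].astype(int);r,b=im[...,0],im[...,2]
m=((r<95)&(abs(r-b)<25)).astype(np.uint8);k=np.zeros_like(m);k[265:330,385:470]=1
for q in cv2.findContours(m*k,0,2)[0]:
    if cv2.contourArea(q)>20: print(cv2.contourArea(q),cv2.minAreaRect(q),cv2.boundingRect(q))
g=cv2.cvtColor(c['color'],7);print(g[186:196,286:299])
```

```text
[ 0.4305 -0.1276  0.3826] [ 0.4751 -1.3377 -0.1731]
scene [288 165  16  22 280] [296.4 174.7] [0.717 0.194 0.02 ] [29. 28. 29.]
scene [308 219   6   4  16] [310.  220.4] [0.614 0.047 0.02 ] [105. 102.  99.]
scene [323 248   8   5  19] [326.5 250.2] [ 0.568 -0.049  0.02 ] [165. 168. 165.]
scene [324 254   9   5  20] [328.6 256. ] [ 0.558 -0.064  0.02 ] [221. 174. 125.]
scene [315 267  20  13  59] [324.6 273.6] [ 0.513 -0.093  0.02 ] [207. 172. 130.]
scene [394 269   5   5   9] [396.2 271.1] [ 0.628 -0.202  0.02 ] [180. 181. 174.]
scene [ 247  278  106   87 3543] [307.  323.8] [ 0.389 -0.159  0.02 ] [121.  97.  81.]
scene [288 281   9   6  28] [292.8 283.4] [ 0.444 -0.063  0.02 ] [164. 142. 119.]
scene [404 281   3   3   5] [405. 282.] [ 0.616 -0.235  0.02 ] [92. 90. 87.]
scene [391 285   2  10  11] [391.5 289.5] [ 0.579 -0.227  0.02 ] [200. 175. 137.]
scene [245 293   4   5  10] [247.  295.4] [ 0.354 -0.017  0.02 ] [152. 132. 112.]
scene [258 294   4   2   5] [259.2 294.4] [ 0.374 -0.034  0.02 ] [148. 130. 110.]
scene [258 298   9   7  17] [262.2 301.5] [ 0.365 -0.052  0.02 ] [149. 13
[... 508 characters left out ...]
21875), (11.507928848266602, 26.797035217285156), 9.462322235107422) (392, 273, 15, 28)
432.5 ((450.5, 276.5), (23.0, 37.0), 90.0) (432, 265, 38, 24)
[[214 215 214 215 218 219 219 220 220 221 222 217 202]
 [213 211 211 213 214 213 216 218 220 221 222 222 222]
 [209 211 212 212 203 187 178 184 202 217 220 220 221]
 [211 209 211 202 172 135 115 121 160 202 218 219 219]
 [214 211 206 180 133  92  80  81 120 183 215 218 218]
 [216 214 208 169 102  81  79  80 115 178 212 214 216]
 [216 216 213 180 104  77  77  91 142 196 213 214 213]
 [215 216 215 197 139  94  92 124 177 209 215 213 212]
 [214 214 216 212 191 167 170 191 206 211 212 212 213]
 [214 215 215 215 213 208 210 215 214 213 211 211 212]]
```

```bash
python3 -c "
from rig import *
print(hand_in())"
```

```text
the job is handed in; nothing more can be done
None
```

I pushed the stub out of the left bore and hung the drift back in its own rack hole, then handed the job in. I couldn't see the stub clearly in the tray: I judged it from a new dark patch under the hub, and the push read only 4 to 9 N against the 11 to 16 N expected.

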